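# Lock the centrifuge rotor and tighten its nut

## Task

The rotor of the open centrifuge has been put on after cleaning, but its nut is still loose and the rotor spins freely with it. Lock the rotor by standing the red locking pin fully home in the lock bore in the chamber floor, between two rotor lobes, and tighten the rotor nut clockwise until it stops; then take the pin out again and put it back upright, fully down, in the tool stand so that the rotor can run. Leave the blue rotor key, the jar, the bottle and the pepper where they are.

Things in the scene. Friction and masses are not known exactly. Their poses are not given: they have to be found in the camera images.
- centrifuge: white bench centrifuge, fixed, 310 mm wide (y), its front panel towards the robot at -x, its clear dome lid standing open at +x. Origin on the rotor axis at bench height; z up. The deck round the open chamber is 165 mm high; the chamber is round, 240 mm in diameter, its floor 95 mm high.
- lock_bore (a point): centre of the mouth of the lock bore, a vertical hole ringed in red in the chamber floor, 88 mm from the rotor axis, at 135 degrees in the centrifuge's frame (front left); a red line on the deck points at it. 15.5 mm in diameter with a 2.5 mm chamfer, 30 mm deep. Axes as the centrifuge's. A rotor lobe may stand over it.
- rotor_top (a point): centre of the rotor's top, on its axis just under the nut. The aluminium 6-place rotor has six lobes (46 mm thick, slanting outward going down, between 0.11 and 0.19 m above the bench, out to 105 mm from the axis) with open gaps between them, one every 60 degrees. z up.
- rotor (a joint): angle of the rotor about its upright axis, rad, growing counter-clockwise seen from above; no stops, hardly any friction. At 0 and every 1.047 rad from it a gap is centred over the lock bore; the pin passes within 0.16 rad either side. With the pin in, the rotor turns only until a lobe bears on the pin. Gripping and turning the nut turns the rotor.
- nut (a joint): angle of the rotor nut relative to the rotor, rad, growing clockwise seen from above: 0 = tight against its stop, -1.5 = 1.5 rad still to tighten. Its thread friction (about 0.15 N m) is far more than the rotor's bearing friction, so the rotor turns along with the nut unless the rotor is locked. It does not rise or sink noticeably.
- nut_grip (a point): grip point of the rotor nut on the rotor axis, 223 mm above the bench: a black upright bar 52 mm long (along this frame's x), 16 mm thick (y) and 36 mm tall, its top 14 mm above this point, its foot 22 mm below on a steel flange of 48 mm diameter. z up.
- pin: the locking pin: steel shank 14 mm in diameter and 125 mm long with a chamfered tip, then a red cylindrical handle 26 mm in diameter and 50 mm long; 175 mm in all, about 180 g. Origin at the centre of the tip; z runs up towards the handle.
- pin_tip (a point): centre of the pin's lower end (same point as the pin's origin)
- pin_grip (a point): middle of the pin's red handle, 152 mm above its tip
- stand: grey tool stand, a fixed block 80 x 150 x 70 mm; origin under its centre, z up. Two upright sockets on its y axis at y = +40 and -40 mm, each 17 mm in diameter with a 3 mm chamfer and 55 mm deep, so that a tool's tip rests 15 mm above the bench. The red pin stands in one, the blue rotor key in the other; the pin belongs in the one that it came from.
- key: rotor key, 155 mm long with a blue handle 28 mm in diameter, standing in the other socket of the stand; leave it
- jar: sample jar with blue lid, 68 mm in diameter, 85 mm tall, upright; origin under its centre; leave it
- reagent: amber bottle with white cap, 52 mm in diameter, 110 mm tall, upright; origin under its centre; leave it
- pepper: red bell pepper standing on the bench, 76 mm in diameter, 90 mm tall; origin under its centre; leave it
There are look-alikes about, which are no part of the job. There is more than one size of the stand; the job needs the middle-sized.

How it is judged (in metres and radians):
On the way, in this order (a step that is already met when the one before it is completed fails the run):
1. the locking pin stands fully home in the lock bore (horizontal distance between pin_tip and lock_bore below 0.006 m and z of pin_tip in the frame of lock_bore below -0.024 m and angle between pin's own z axis and vertical below 0.14 rad), for 0.3 s.
2. with the pin still home, the nut is turned clockwise to its stop (value of joint nut above -0.1 rad and horizontal distance between pin_tip and lock_bore below 0.006 m and z of pin_tip in the frame of lock_bore below -0.024 m), for 0.3 s.
At the end, for the whole second after the job is handed in: The rotor nut is tight (within 0.1 rad of its stop) and the pin stands released and still in a socket of the tool stand, its tip within 6 mm of the socket's bottom, within 7 degrees of upright (value of joint nut above -0.1 rad and z of pin_tip in the frame of stand between 0.008 and 0.021 m and x of pin_tip in the frame of stand between -0.008 and 0.008 m and y of pin_tip in the frame of stand between -0.05 and 0.05 m and angle between pin's own z axis and vertical below 0.12 rad and linear speed of pin below 0.02 m/s); the robot touches nothing.
It fails at once if the rotor key, jar, bottle or pepper is moved by more than 30 mm (distance of any of key, jar, reagent, pepper from where it was at the start of the episode above 0.03 m).
It also fails if it takes over 72 s, if anything falls off the work surface, if the arm or the gripper's body presses on something with over 40 N, if the wrist force passes 120 N, or if a joint passes its speed limit or range.

## Robot

A 6-joint arm with a two-finger parallel gripper is mounted at the origin on the work surface. World frame = base frame: x ahead of the robot, y to its left, z up, the work surface at z = 0. Lengths are in mm, angles in rad, forces in N, time in s.
With the tool pointing down it reaches from about 400 to 925 mm from the base axis. Payload 12.5 kg.
Tool frame: the origin (TCP) lies between the finger pads; the fingertips stand 14 mm ahead of it and the grasp point (between the pads) lies 5 mm behind it; x points along the fingers, y is the direction in which the jaws open and shut, and the axes are right-handed (so a half turn about x gives the same grasp; the last joint's range is limited). The gripper opens to 95 mm and grips with 3 to 60 N. Pads are 20 mm wide; open, the fingers measure 119 mm over their backs; the gripper's body (75 mm by 180 mm) begins 59 mm behind the grasp point.
Start: joints at [1.089, 0.491, 1.559, -0, 1.092, -0.106], TCP at [229.37, 581.408, 228.661] pointing down, gripper open.
Joint ranges: [-3.1, 3.1], [-0.84, 2.19], [0.05, 2.79], [-1.13, 4.28], [0.06, 2.93], [-2.69, 2.69]. Speed limits (rad/s): [2.22, 2.22, 2.79, 3.14, 3.14, 3.14].

## Interface

Orientations are given as [roll, pitch, yaw] about the fixed x, y, z axes, in that order (R = Rz(yaw) Ry(pitch) Rx(roll)).
In Python, from cell import env, cams gives the robot as it stands.
- The arm moves only by the tool carry_out, never from a script. Its arguments are lists of equal length, an entry for each row: "grip": the closure, from -1 (fully open) to 1 (shut); "linear": the shift along the tool's x, y, z scaled (see below), a list of three; "turn": the turn about the tool's x scaled (see below). In form: {"grip": [grip, ...], "linear": [[tx, ty, tz], ...], "turn": [turn, ...]}. A call has 1 to 5 rows; each row shifts and turns the commanded pose from where the row before left it, along the tool's axes as they then stand; what a row does not reach is not made up. The controller multiplies each number of a shift by 0.5 m and each number of a turn by 180 degrees. A row lasts 1/10 s, in which the tool goes at most 50 mm and 8.59 degrees, less where a joint would pass 70% of its speed; a pose out of reach is approached as far as the arm can. A call with a number of a shift or a turn outside -1 to 1 is refused whole. A call with a gripper value outside its range is refused whole. The fingers move at their own pace and stop on an object; the grip force is fixed at half the most. Time passes only in rows, so rows that do not move let the fingers close. It gives the time, the measured TCP pose, the force and the opening at its end, in the units of the state.
- env.state(): the state, without advancing time (a new reading comes with each control period).
- cams.read_camera(name): name is "scene" or "side" or "wrist"; returns the picture (480x640x3 uint8, blue, green, red); there is no depth.
- cams.camera_info(name): a dict with "fx", "fy", "cx", "cy" (pixels), "view" (4x4, takes a point from world to camera coordinates). Camera axes: x right, y down, z forward; pixel columns grow to the right and rows downward; lengths in mm; the calibration is good to about 2 mm. A picture is of the moment at which its call begins: read the wrist's pose just before it. camera_info takes no time and is no camera call; for the wrist camera it gives the pose at the moment of the call.
- env.job_done(): hands the job in, once; it reports no verdict.
The state is a dict: "t": time; "joints": joint angles; "qvel": joint speeds; "tau": joint torques, N m; "eef_pos": TCP position; "tcp_rot": TCP orientation; "ft_force": force on the tool from outside, world axes, zero at the start; "moment": the same for the moment, N m; "opening": opening from 0.0 (shut) to 1.0 (fully open).
Only numpy, scipy, OpenCV 4.12 (cv2) and the standard library are available. Lean on these libraries where they do the work, as an engineer would, in place of code of your own. Each camera call takes 0.05 s, during which the arm holds its last target. There are 200 camera calls.

## Working session

There is one attempt and no reset: what is moved stays moved. The work goes in short steps, Python scripts to look and compute and a tool call to move; the robot and the scene stay as the last step left them, time stands still between calls to the robot, and variables do not carry over. Pictures are saved under pics/ and viewed, about 8 in all and at most 12, crops included, and the job is handed in when it is done.

Besides the shell and the picture viewer there is one more tool, called as a command line: name --pt "numbers of a row" for each row, then --argument value for the rest. carry_out: Moves the arm, as the interface text tells. Shifts and turns lie within -1 to 1; 1 stands for 0.5 m of shift or 180 degrees of turn. Its arguments: {"type":"object","properties":{"grip":{"type":"array"},"linear":{"type":"array"},"turn":{"type":"array"}},"required":["grip","linear","turn"]}

```bash
mkdir -p pics
cat > h.py <<'E'
import numpy as np, cv2
from cell import env, cams
def ray(info,u,v):
    V=np.array(info["view"]);R=V[:3,:3];t=V[:3,3]
    d=R.T@np.array([(u-info["cx"])/info["fx"],(v-info["cy"])/info["fy"],1]);return -R.T@t,d
def onz(info,u,v,z):
    o,d=ray(info,u,v);return o+d*(z-o[2])/d[2]
def proj(info,p):
    V=np.array(info["view"]);c=V[:3,:3]@np.array(p,float)+V[:3,3]
    return np.array([info["fx"]*c[0]/c[2]+info["cx"],info["fy"]*c[1]/c[2]+info["cy"]])
E
python3 - <<'E'
from h import *
s=env.state();print(s)
for n in("scene","side","wrist"):
    i=cams.camera_info(n);im=cams.read_camera(n);cv2.imwrite(f"pics/{n}0.png",im)
    o,d=ray(i,320,240);print(n,i["fx"],o.round(),d.round(3))
E
```

```text
{'t': 0.0, 'joints': array([ 1.08942349e+00,  4.91579238e-01,  1.55943500e+00,  3.00701281e-06,
        1.09171618e+00, -1.05598333e-01]), 'qvel': array([ 0.00088519,  0.00135734,  0.00123945,  0.00167969,  0.00095193,
       -0.00071527]), 'tau': array([-1.91343832e-03, -6.12640071e+01, -2.58183235e+01,  6.92352327e-02,
        4.80918330e-02, -8.76712147e-05]), 'eef_pos': array([229.24318669, 581.19823017, 228.05449315]), 'tcp_rot': array([-1.67873864,  1.56965856, -2.05451453]), 'ft_force': array([ 0.35285763, -0.42849655, -0.91345859]), 'moment': array([ 0.04094926, -0.02180841, -0.01156732]), 'opening': 0.9980288239951011}
scene 575.9145194648964 [1092.  265. 1254.] [-0.466 -0.225 -0.856]
side 437.2271077127384 [ 112. -622.  944.] [ 0.329  0.569 -0.754]
wrist 418.1674025863423 [160. 609. 384.] [ 0.259 -0.106 -0.96 ]
```

View pics/scene0.png

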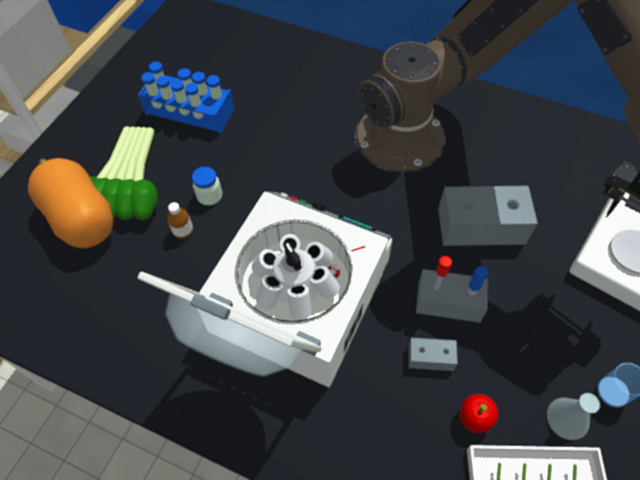

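View pics/side0.png

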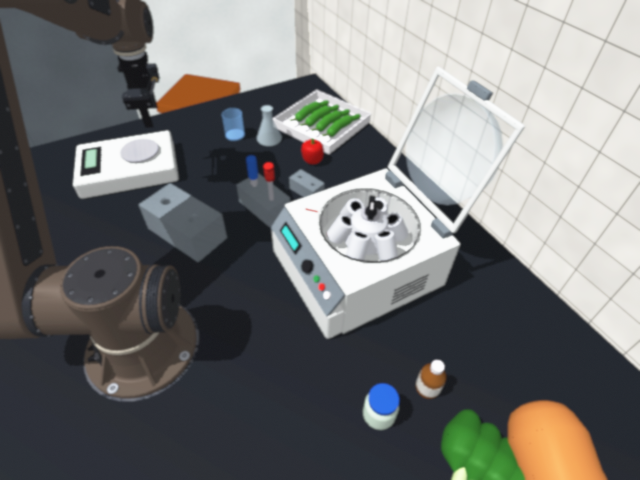

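The scene view shows three stands: a large one at (487,215), a middle one at (452,293) holding the red pin (445,262) and blue key (479,275), and a small one at (433,353). The middle one fits, because it is middle-sized and holds both tools. The nut is at about (291,250), the red deck line at (358,249) and the red bore ring at (335,271). I'll confirm in an enlarged crop and measure.

Run:
```python
from h import *
im={n:cv2.imread(f"pics/{n}0.png") for n in("scene","side")}
I={n:cams.camera_info(n) for n in im}
def blobs(n,name,box):
    h=cv2.cvtColor(im[n],cv2.COLOR_BGR2HSV)
    m=(cv2.inRange(h,(0,130,70),(8,255,255))|cv2.inRange(h,(172,130,70),(180,255,255))) if name=="red" else cv2.inRange(h,(105,130,50),(125,255,255))
    k,l,st,c=cv2.connectedComponentsWithStats(m)
    for j in range(1,k):
        x,y,w,hh,a=st[j]
        if a>6 and box[0]<c[j][0]<box[2] and box[1]<c[j][1]<box[3]: print(n,name,c[j].round(1),(x,y,w,hh),a)
blobs("scene","red",(300,220,520,440));blobs("side","red",(220,140,420,240))
blobs("scene","blue",(440,240,520,320));blobs("side","blue",(220,130,300,220))
def tri(a,b):
    o1,d1=ray(I["scene"],*a);o2,d2=ray(I["side"],*b)
    s=np.linalg.lstsq(np.c_[d1,-d2],o2-o1,rcond=None)[0]
    p,q=o1+d1*s[0],o2+d2*s[1];return ((p+q)/2).round(1),np.linalg.norm(p-q).round(1)
print("nut rough",tri((291,250),(374,207)))
a=cv2.resize(im["scene"][180:380,220:540],None,fx=2.5,fy=2.5,interpolation=cv2.INTER_CUBIC)
cv2.imwrite("pics/c1.png",a)
```

```text
scene red [357.8 248.2] (np.int32(352), np.int32(246), np.int32(12), np.int32(5)) 15
scene red [443.7 265.2] (np.int32(436), np.int32(255), np.int32(17), np.int32(22)) 257
scene red [336.6 273.9] (np.int32(334), np.int32(271), np.int32(5), np.int32(6)) 19
scene red [478.4 412.9] (np.int32(460), np.int32(393), np.int32(39), np.int32(40)) 1170
side red [311.6 151.9] (np.int32(301), np.int32(140), np.int32(23), np.int32(25)) 444
side red [268.5 170.5] (np.int32(262), np.int32(161), np.int32(13), np.int32(20)) 204
scene blue [477.9 277.8] (np.int32(469), np.int32(266), np.int32(19), np.int32(25)) 326
side blue [251.5 165.9] (np.int32(245), np.int32(154), np.int32(14), np.int32(25)) 279
nut rough (array([582.3, -51. , 229.3]), np.float64(5.9))
```

View pics/c1.png

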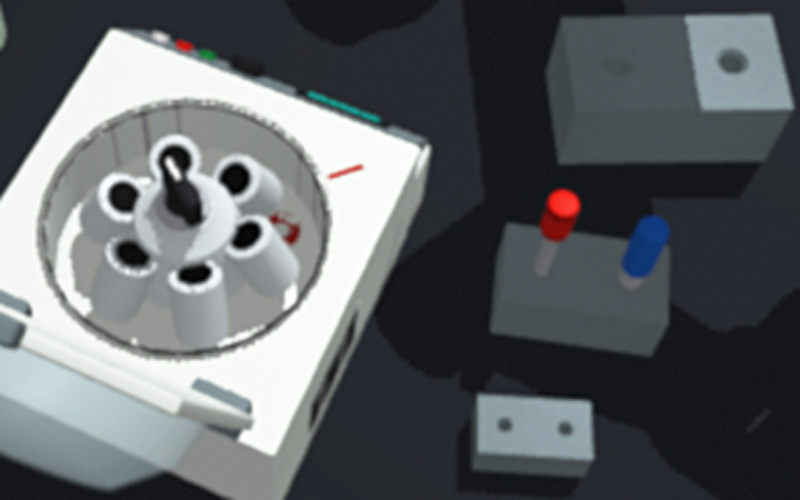

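The crop confirms the middle stand, with the red pin and blue key. The bore ring shows at scene (335,271), partly hidden by a lobe. Next, rough positions.

```bash
cat >> h.py <<'E'
from scipy.spatial.transform import Rotation as Ro
def tri(i1,a,i2,b):
    o1,d1=ray(i1,*a);o2,d2=ray(i2,*b)
    s=np.linalg.lstsq(np.c_[d1,-d2],o2-o1,rcond=None)[0]
    p,q=o1+d1*s[0],o2+d2*s[1];return ((p+q)/2).round(1),np.linalg.norm(p-q).round(1)
def go(target=None):
    s=env.state();R=Ro.from_euler('xyz',s["tcp_rot"]).as_matrix()
    print("t",round(s["t"],2),"pos",s["eef_pos"].round(1),"x",R[:,0].round(3),"yaw_y",np.degrees(np.arctan2(R[1,1],R[0,1])).round(2),"q6",s["joints"][5].round(3),"op",round(s["opening"],3),"F",s["ft_force"].round(1))
    if target is not None: print("lin",(R.T@(np.array(target)-s["eef_pos"])/500).round(4))
    return R
E
python3 - <<'E'
from h import *
A,B=cams.camera_info("scene"),cams.camera_info("side")
pg=tri(A,(443.7,265.2),B,(268.5,170.5));kg=tri(A,(477.9,277.8),B,(251.5,165.9))
print(pg,kg)
c=lambda x,y,z:onz(A,220+x/2.5,180+y/2.5,z).round(1)
p,q=c(112,30,165),c(430,148,165);print("front edge",p,q,np.degrees(np.arctan2(*(q-p)[1::-1])))
print("stand top",c(505,224,70),c(671,247,70))
print("line",c(330,178,165),c(362,167,165),"ring",c(287,228,95))
im=cv2.imread("pics/scene0.png")
go((pg[0][0],pg[0][1],330))
E
```

```text
(array([449.5, 248.9, 168.5]), np.float64(2.9)) (array([429.4, 326.5, 135.9]), np.float64(4.2))
front edge [ 432.3 -192.9  165. ] [432.6 123.2 165. ] 89.94562249701633
stand top [424.3 203.9  70. ] [385.  351.6  70. ]
line [496.7  54.3 165. ] [475.1  75.6 165. ] ring [522.8  25.3  95. ]
t 0.15 pos [229.3 581.2 228.2] x [-0.    -0.001 -1.   ] yaw_y 68.47 q6 -0.106 op 1.001 F [-0.3 -0.  -0.6]
lin [-0.2033 -0.4568  0.6536]
```

carry_out --grip '[-1,-1,-1,-1,-1]' --pt "-0.02 -0.055 0.069" --pt "-0.02 -0.055 0.069" --pt "-0.02 -0.055 0.069" --pt "-0.02 -0.055 0.069" --pt "-0.02 -0.055 0.069" --turn '[0,0,0,0,0]'

```text
t: 0.65
eef_pos: [339.8, 388.6, 278.9]
tcp_rot: [-2.238, 1.571, -2.613]
ft_force: [0.5, 1.1, 1.2]
opening: 1.0
```

carry_out --grip '[-1,-1,-1,-1,-1]' --pt "-0.02 -0.055 0.069" --pt "-0.02 -0.055 0.069" --pt "-0.02 -0.055 0.069" --pt "-0.02 -0.055 0.069" --pt "-0.02 -0.055 0.069" --turn '[0,0,0,0,0]'

```text
t: 1.15
eef_pos: [449.8, 197.2, 329.1]
tcp_rot: [1.694, 1.571, 1.318]
ft_force: [0.3, 0.7, 0.3]
opening: 1.004
```

Run:
```python
from h import *
i=cams.camera_info("wrist");im=cams.read_camera("wrist");cv2.imwrite("pics/w1.png",im)
import pickle;pickle.dump(i,open("w1.pkl","wb"))
go((540,-30,400));print(ray(i,320,240))
print(proj(i,(450,249,190)))
```

```text
t 1.2 pos [452.9 193.3 330.4] x [ 0.003 -0.001 -1.   ] yaw_y 68.35 q6 -0.922 op 1.003 F [ 2.1 -2.8  1. ]
lin [-0.1382 -0.3508  0.3271]
(array([380.93079791, 224.5095634 , 484.6038902 ]), array([ 0.25939391, -0.10504598, -0.96014799]))
[388.43867756 198.8585185 ]
```

carry_out --grip '[-1,-1,-1]' --pt "-0.023 -0.058 0.054" --pt "-0.023 -0.058 0.054" --pt "-0.023 -0.058 0.054" --turn '[0,0,0]'

```text
t: 1.5
eef_pos: [493.0, 86.9, 363.5]
tcp_rot: [2.804, 1.571, 2.428]
ft_force: [0.6, 0.3, 0.6]
opening: 0.998
```

carry_out --grip '[-1,-1,-1,-1]' --pt "-0.023 -0.058 0.054" --pt "-0.023 -0.058 0.054" --pt "-0.023 -0.058 0.054" --pt "0 0 0" --turn '[0,0,0,0]'

```text
t: 1.9
eef_pos: [537.6, -25.9, 398.2]
tcp_rot: [-0.209, 1.569, -0.589]
ft_force: [-0.2, -0.2, -1.2]
opening: 1.0
```

Run:
```python
from h import *
i=cams.camera_info("wrist");im=cams.read_camera("wrist");cv2.imwrite("pics/w2.png",im)
import pickle;pickle.dump(i,open("w2.pkl","wb"))
go();print(ray(i,320,240)[0], proj(i,(586,-36,237)),proj(i,(524,26,95)))
h=cv2.cvtColor(im,cv2.COLOR_BGR2HSV)
w=cv2.imread("pics/w1.png")
cv2.imwrite("pics/w12.png",np.hstack([cv2.resize(w,(400,300)),cv2.resize(im,(400,300))]))
```

```text
t 1.95 pos [536.7 -24.  397.5] x [ 0.  0. -1.] yaw_y 68.3 q6 -1.36 op 0.999 F [-0.1 -0.5 -0.2]
[468.57840568   1.7955945  553.60160012] [331.59996264 275.97330481] [360.9262326  158.65212549]
```

View pics/w2.png

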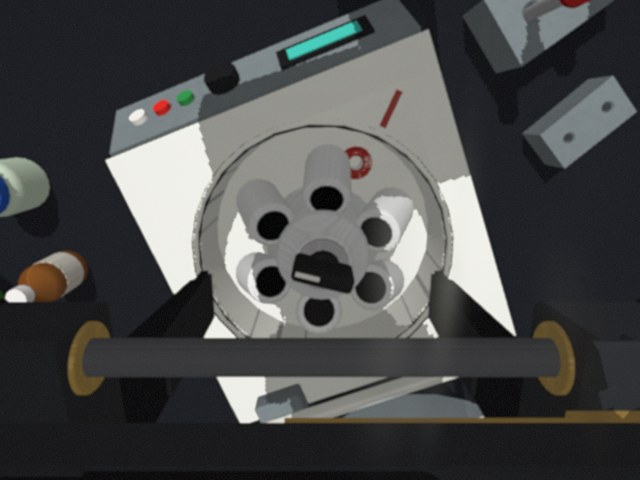

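View pics/w1.png

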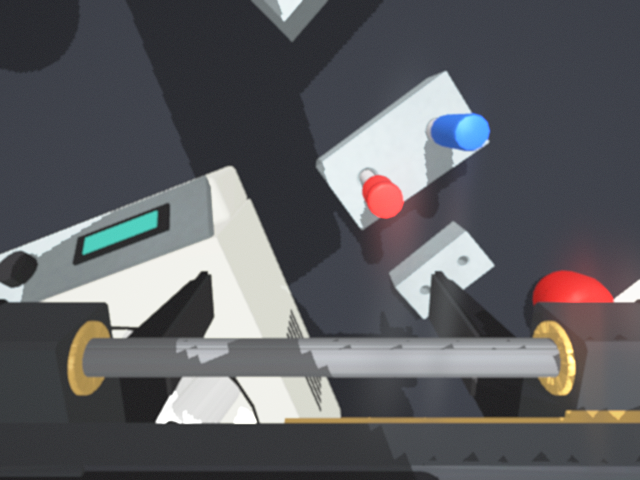

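w2 shows the bore ring at (357,163), the nut bar at about (323,273), and the six lobe mouths round it. The first lobe, at (326,199), is near the bore on the left. w1 shows the pin's handle cap at (384,198), its shank in the socket at (368,177), and the key at (462,132). Now I'll measure these.

Run:
```python
from h import *
import pickle
i=pickle.load(open("w2.pkl","rb"));im=cv2.imread("pics/w2.png");h=cv2.cvtColor(im,cv2.COLOR_BGR2HSV)
red=cv2.inRange(h,(0,90,60),(10,255,255))|cv2.inRange(h,(170,90,60),(180,255,255))
m=np.zeros_like(red);m[140:186,338:376]=red[140:186,338:376]
pts=cv2.findNonZero(m);(e,r)=cv2.minEnclosingCircle(pts);bore=onz(i,*e,95);print("ring",e,r,bore.round(1))
ctr=bore+np.array([62.2,-62.2,0]);print("axis from bore (yaw0)",ctr.round(1))
ml=np.zeros_like(red);ml[85:132,375:408]=red[85:132,375:408]
l=np.array([onz(i,*p[0],165)[:2] for p in cv2.findNonZero(ml)]);v=np.linalg.svd(l-l.mean(0))[2][0];print("line",l.mean(0),np.degrees(np.arctan2(v[1],v[0])))
g=cv2.cvtColor(im,cv2.COLOR_BGR2GRAY)
dk=cv2.inRange(g,0,38);dk[330:]=0;dk[:170]=0;dk[:,:225]=0;dk[:,420:]=0
for c in cv2.findContours(dk,cv2.RETR_EXTERNAL,cv2.CHAIN_APPROX_NONE)[0]:
    if cv2.contourArea(c)<150: continue
    (x,y),s,a=cv2.minAreaRect(c);P=onz(i,x,y,188);d=P-ctr
    print("dark",(round(x),round(y)),np.round(s),cv2.contourArea(c),P.round(1)[:2],"rad",np.hypot(*d[:2]).round(),"ang",np.degrees(np.arctan2(d[1],d[0])).round(1))
    if cv2.contourArea(c)>1100:
        b=cv2.boxPoints(((x,y),s,a));print(b.round(), [onz(i,*q,237).round(1)[:2] for q in b])
cv2.imwrite("pics/dk.png",dk)
j=pickle.load(open("w1.pkl","rb"));im=cv2.imread("pics/w1.png");h=cv2.cvtColor(im,cv2.COLOR_BGR2HSV)
for n,lo,hi,roi,z in(("pin",(0,130,60),(10,255,255),(340,150,420,230),190),("key",(100,120,60),(125,255,255),(420,100,500,160),170)):
    mm=cv2.inRange(h,lo,hi)
    if n=="pin": mm|=cv2.inRange(h,(170,130,60),(180,255,255))
    k=np.zeros_like(mm);k[roi[1]:roi[3],roi[0]:roi[2]]=mm[roi[1]:roi[3],roi[0]:roi[2]]
    q=cv2.findNonZero(k);R=cv2.minAreaRect(q);print(n,R,onz(j,*R[0],z-25).round(1))
    if n=="pin": print("cap",onz(j,384,198,190).round(1),"socket",onz(j,368,177,70).round(1))
for p in((317,164),(446,71),(489,142),(362,230)): print("standcorner",onz(j,*p,70).round(1))
```

```text
ring (355.7196350097656, 162.42764282226562) 16.01053237915039 [525.7  19.3  95. ]
axis from bore (yaw0) [587.9 -42.9  95. ]
line [483.81728305  62.04506335] -45.737934493857374
dark (318, 312) [25. 27.] 554.0 [633.3 -66.7] rad 51.0 ang -27.7
dark (363, 287) [14. 28.] 214.5 [625.4 -18.5] rad 45.0 ang 33.1
dark (269, 282) [28. 26.] 569.5 [587.9 -98.3] rad 55.0 ang -90.0
dark (324, 269) [61. 35.] 1640.5 [595.2 -45.8] rad 8.0 ang -21.9
[[291. 279.]
 [298. 245.]
 [357. 259.]
 [350. 293.]] [array([576.4, -67.8]), array([552.2, -51. ]), array([580. , -11.5]), array([605.1, -27.5])]
dark (271, 225) [24. 29.] 551.0 [537.9 -74.3] rad 59.0 ang -147.8
dark (326, 198) [22. 30.] 536.5 [533.6 -19.6] rad 59.0 ang 156.8
pin ((381.7500305175781, 196.75003051757812), (44.547725677490234, 35.35533905029297), 45.0) [452.4 246.8 165. ]
cap [448.2 246.3 190. ] socket [449.9 247.3  70. ]
key ((460.6305236816406, 132.21817016601562), (37.57068634033203, 58.8773078918457), 83.8844985961914) [431.  323.2 145. ]
standcorner [419.5 205.   70. ]
standcorner [383.9 348.1  70. ]
standcorner [461.  367.9  70. ]
standcorner [498.8 223.2  70. ]
```

carry_out --grip '[-1,-1,-1,-1,-1]' --pt "0 0 0" --pt "0 0 0" --pt "0 0 0" --pt "0 0 0" --pt "0 0 0" --turn '[0.047,0.047,0.047,0.047,0.047]'

```text
t: 2.45
eef_pos: [535.6, -21.1, 397.2]
tcp_rot: [-2.525, 1.57, 2.639]
ft_force: [0.1, 0.4, -0.3]
opening: 0.999
```

carry_out --grip '[-1,-1,-1,-1,-1]' --pt "0 0 0" --pt "0 0 0" --pt "0 0 0" --pt "0 0 0" --pt "0 0 0" --turn '[0.047,0.047,0.047,0.047,0.047]'

```text
t: 2.95
eef_pos: [535.7, -21.1, 397.2]
tcp_rot: [-1.829, 1.57, 2.597]
ft_force: [0.9, -0.1, 0.4]
opening: 1.0
```

carry_out --grip '[-1,-1,-1,-1]' --pt "0 0 0" --pt "0 0 0" --pt "0 0 0" --pt "0 0 0" --turn '[0.047,0.047,0.012,0]'

```text
t: 3.35
eef_pos: [535.7, -21.2, 397.3]
tcp_rot: [-1.496, 1.57, 2.603]
ft_force: [0.2, 0.5, 0.1]
opening: 0.999
```

Run:
```python
from h import *
i=cams.camera_info("wrist");im=cams.read_camera("wrist");cv2.imwrite("pics/w3.png",im)
import pickle;pickle.dump(i,open("w3.pkl","wb"))
go((586,-43,300));print(ray(i,320,240)[0])
```

```text
t 3.4 pos [535.8 -21.4 397.4] x [-0.  0. -1.] yaw_y -35.09 q6 0.449 op 1.002 F [-0.1  0.1 -0.8]
lin [ 0.1947  0.1071 -0.0224]
[579.75431752  39.71816618 552.80209875]
```

View pics/w3.png

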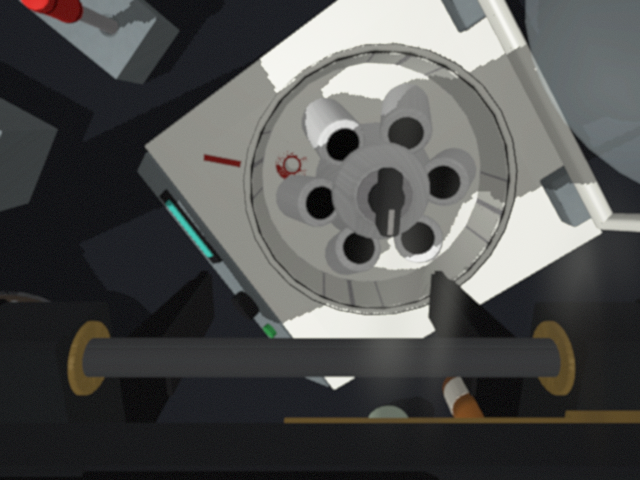

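w3, with the arm at rest, shows the ring at (291,165) fully visible, the nut bar at (388,203), and the lobe mouths at (343,144), (406,133), (444,182), (417,238), (360,247) and (321,203).

Run:
```python
from h import *
import pickle
from scipy.optimize import least_squares
i=pickle.load(open("w3.pkl","rb"));im=cv2.imread("pics/w3.png");g=cv2.cvtColor(im,cv2.COLOR_BGR2GRAY);h=cv2.cvtColor(im,cv2.COLOR_BGR2HSV)
red=cv2.inRange(h,(0,60,50),(10,255,255))|cv2.inRange(h,(170,60,50),(180,255,255))
m=np.zeros_like(red);m[148:184,272:310]=red[148:184,272:310];e,r=cv2.minEnclosingCircle(cv2.findNonZero(m));print("ring",e,r,onz(i,*e,95).round(1),"eye",onz(i,291.5,165,95).round(1))
ml=np.zeros_like(red);ml[150:172,200:245]=red[150:172,200:245]
l=np.array([onz(i,*p[0],165)[:2] for p in cv2.findNonZero(ml)]);v=np.linalg.svd(l-l.mean(0))[2][0];print("line",l.mean(0),np.degrees(np.arctan2(v[1],v[0])))
dk=cv2.inRange(g,0,45);dk[275:]=0;dk[:100]=0;dk[:,:295]=0;dk[:,470:]=0
H=[]
for c in cv2.findContours(dk,cv2.RETR_EXTERNAL,cv2.CHAIN_APPROX_NONE)[0]:
    A=cv2.contourArea(c)
    if A<250: continue
    b=cv2.minAreaRect(c)
    if np.hypot(b[0][0]-388,b[0][1]-200)<25:
        q=cv2.boxPoints(b);print("nut",b,q.round(),[onz(i,*p,237).round(1)[:2] for p in q])
    else: H.append(onz(i,*b[0],186)[:2]);print("hole",np.round(b[0]),A)
H=np.array(H)
f=lambda p:np.hypot(*(H-p[:2]).T)-p[2]
p=least_squares(f,[586,-43,55],loss="soft_l1").x;print("axis from holes",p,f(p).round(1))
a=np.degrees(np.arctan2(*(H-p[:2]).T[::-1]));print(a.round(1),(a%60).round(1))
cv2.imwrite("pics/dk.png",dk)
```

```text
ring (289.10479736328125, 166.27662658691406) 13.217741012573242 [522.4  18.9  95. ] eye [525.3  18.5  95. ]
line [483.8763719   62.03727615] -45.76989572742467
hole [358. 249.] 608.5
hole [425. 236.] 291.5
hole [319. 203.] 621.0
nut ((378.62713623046875, 196.75054931640625), (20.01626205444336, 60.383567810058594), 14.281096458435059) [[361. 224.]
 [376. 165.]
 [396. 170.]
 [381. 228.]] [array([560. , -42.7]), array([594.2, -11.6]), array([604.1, -23.1]), array([570.1, -54.8])]
hole [444. 182.] 707.5
hole [342. 143.] 654.5
hole [406. 132.] 361.0
axis from holes [586.86994953 -43.10730292  56.06601497] [-0.6  1.3  0.  -0.7  0.3 -0. ]
[-146.5  -79.4  154.   -24.7   94.6   35.3] [33.5 40.6 34.  35.3 34.6 35.3]
```

carry_out --grip '[-1,-1,-1,-1]' --pt "0.065 0.0363 -0.0079" --pt "0.065 0.0363 -0.0079" --pt "0.065 0.0363 -0.0079" --pt "0 0 0" --turn '[0,0,0,0]'

```text
t: 3.8
eef_pos: [587.2, -44.0, 295.6]
tcp_rot: [-1.157, 1.564, 2.942]
ft_force: [0.1, -0.2, -1.5]
opening: 1.0
```

Run:
```python
from h import *
go((587,-43,221))
```

```text
t 3.8 pos [587.2 -44.  295.6] x [-0.007  0.001 -1.   ] yaw_y -35.14 q6 0.426 op 1.0 F [ 0.1 -0.2 -1.5]
lin [ 0.1492 -0.0004 -0.0018]
```

carry_out --grip '[-1,-1,-1,0.2,1]' --pt "0.07 0 0" --pt "0.06 0 0" --pt "0.028 0 0" --pt "0 0 0" --pt "0 0 0" --turn '[0,0,0,0,0]'

```text
t: 4.3
eef_pos: [587.7, -43.7, 222.7]
tcp_rot: [2.082, 1.569, -0.103]
ft_force: [0.6, -0.1, 0.9]
opening: 0.885
```

carry_out --grip '[1,1,1,1,1]' --pt "0 0 0" --pt "0 0 0" --pt "0 0 0" --pt "0 0 0" --pt "0 0 0" --turn '[0,0,0,0,0]'

```text
t: 4.8
eef_pos: [587.5, -44.1, 221.3]
tcp_rot: [2.499, 1.571, 0.314]
ft_force: [-0.1, 0.0, 0.4]
opening: 0.472
```

Run:
```python
from h import *
go((587,-43,221)); print(env.state()["moment"])
```

```text
t 4.8 pos [587.5 -44.1 221.3] x [ 0.  0. -1.] yaw_y -35.21 q6 0.428 op 0.472 F [-0.1  0.   0.4]
lin [ 0.0005 -0.0021 -0.0011]
[-0.05153292  0.11493391 -0.0455861 ]
```

carry_out --grip '[1,1,1,1,1]' --pt "0 0 0" --pt "0 0 0" --pt "0 0 0" --pt "0 0 0" --pt "0 0 0" --turn '[0,0,0,0,0]'

```text
t: 5.3
eef_pos: [586.6, -43.4, 221.0]
tcp_rot: [-1.441, 1.568, 2.657]
ft_force: [-5.4, 3.7, 2.8]
opening: 0.247
```

carry_out --grip '[1,1,1,1,1]' --pt "0 0 0" --pt "0 0 0" --pt "0 0 0" --pt "0 0 0" --pt "0 0 0" --turn '[0,-0.014,-0.014,-0.014,-0.014]'

```text
t: 5.8
eef_pos: [586.5, -43.4, 221.0]
tcp_rot: [-1.596, 1.568, 2.679]
ft_force: [-5.7, 3.8, 3.1]
opening: 0.244
```

carry_out --grip '[1,1,-1,-1,-1]' --pt "0 0 0" --pt "0 0 0" --pt "0 0 0" --pt "0 0 0" --pt "0 0 0" --turn '[0,0,0,0,0]'

```text
t: 6.3
eef_pos: [587.7, -44.2, 221.1]
tcp_rot: [1.881, 1.57, -0.129]
ft_force: [1.2, 0.3, 0.6]
opening: 0.442
```

Run:
```python
from h import *
go(); print(env.state()["moment"])
```

```text
t 6.3 pos [587.7 -44.2 221.1] x [ 0. -0. -1.] yaw_y -25.14 q6 0.252 op 0.442 F [1.2 0.3 0.6]
[-0.05606243  0.08690337  0.02205283]
```

carry_out --grip '[-1,-1,-1,-1,-1]' --pt "-0.04 0 0" --pt "-0.08 0 0" --pt "-0.09 0 0" --pt "-0.09 0 0" --pt "0 0 0" --turn '[0,0,0,0,0]'

```text
t: 6.8
eef_pos: [588.8, -44.3, 377.2]
tcp_rot: [1.825, 1.561, -0.185]
ft_force: [-0.2, -0.5, -0.1]
opening: 0.86
```

carry_out --grip '[-1,-1]' --pt "0 0 0" --pt "0 0 0" --turn '[0,0]'

```text
t: 7.0
eef_pos: [587.2, -44.1, 369.8]
tcp_rot: [-1.332, 1.569, 2.942]
ft_force: [0.5, -0.7, 0.1]
opening: 0.992
```

Run:
```python
from h import *
i=cams.camera_info("wrist");im=cams.read_camera("wrist");cv2.imwrite("pics/w4.png",im)
import pickle;pickle.dump(i,open("w4.pkl","wb"))
go((449.5,247,300));print(ray(i,320,240)[0])
for n,p in(("axis",(587,-43,237)),("bore",(525,19,95))): print(n,proj(i,p))
```

```text
t 7.05 pos [587.2 -44.  369.6] x [-0.002  0.001 -1.   ] yaw_y -25.14 q6 0.252 op 0.992 F [ 0.8  0.7 -0.3]
lin [ 0.1401 -0.4962 -0.41  ]
[620.07899281  23.46762011 525.2492428 ]
axis [319.31811964 226.49104486]
bore [239.24672914 163.46689741]
```

View pics/w4.png

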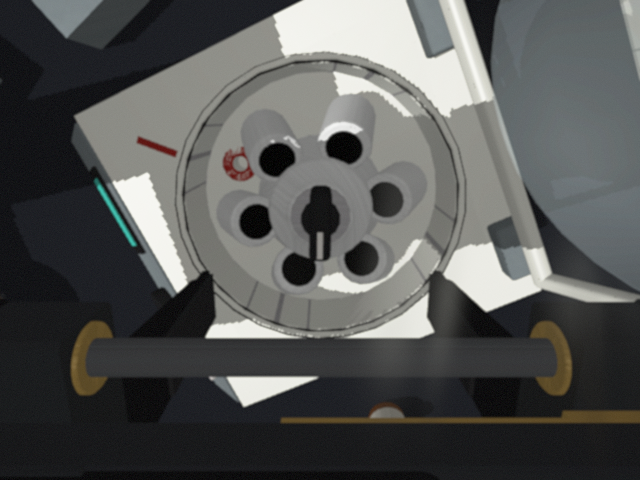

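In w4 the nut bar stands along the image's vertical at (320,222), aligned with the jaws. The bore ring at (239,163) now lies in the open beside the lobes at (278,160) and (256,222). I'll check the rotor angle.

Run:
```python
from h import *
import pickle
i=pickle.load(open("w4.pkl","rb"));im=cv2.imread("pics/w4.png")
g=cv2.cvtColor(im,cv2.COLOR_BGR2GRAY)
print("ring",onz(i,240,163.5,95).round(1))
dk=cv2.inRange(g,0,45);dk[295:]=0;dk[:100]=0;dk[:,:225]=0;dk[:,420:]=0
for c in cv2.findContours(dk,cv2.RETR_EXTERNAL,cv2.CHAIN_APPROX_NONE)[0]:
    if cv2.contourArea(c)<450: continue
    b=cv2.minAreaRect(c);d=onz(i,*b[0],186)[:2]-(587,-43)
    print(np.round(b[0]),cv2.contourArea(c),np.hypot(*d).round(1),(np.degrees(np.arctan2(d[1],d[0]))%60).round(1))
```

```text
ring [525.7  18.6  95. ]
[362. 259.] 715.5 55.2 45.3
[255. 221.] 769.0 54.6 43.7
[315. 237.] 2235.0 22.6 53.9
[275. 158.] 791.0 56.0 44.0
[344. 146.] 780.0 56.1 44.5
```

carry_out --grip '[-1,-1,-1,-1,-1]' --pt "0 0 0" --pt "0 0 0" --pt "0 0 0" --pt "0 0 0" --pt "0 0 0" --turn '[-0.044,-0.044,-0.044,-0.044,-0.044]'

```text
t: 7.55
eef_pos: [587.4, -44.1, 369.6]
tcp_rot: [-2.037, 1.568, 2.933]
ft_force: [0.4, 0.3, 0.2]
opening: 1.001
```

carry_out --grip '[-1,-1,-1,-1,-1]' --pt "0 -0.0173 -0.0903" --pt "0 -0.0173 -0.0903" --pt "0 -0.0173 -0.0903" --pt "0.01 -0.0173 -0.0903" --pt "0.02 -0.0173 -0.09" --turn '[0,0,0,0,0]'

```text
t: 8.05
eef_pos: [488.3, 164.9, 355.3]
tcp_rot: [-1.771, 1.57, -3.089]
ft_force: [0.3, 0.4, -0.8]
opening: 0.997
```

carry_out --grip '[-1,-1,-1,-1,-1]' --pt "0.02 -0.0173 -0.0903" --pt "0.03 -0.0173 -0.09" --pt "0 0 0" --pt "0 0 0" --pt "0 0 0" --turn '[0,0,0,0,0]'

```text
t: 8.55
eef_pos: [450.4, 246.0, 330.8]
tcp_rot: [-1.152, 1.57, -2.471]
ft_force: [0.0, 1.1, -0.7]
opening: 1.0
```

Run:
```python
from h import *
i=cams.camera_info("wrist");im=cams.read_camera("wrist");cv2.imwrite("pics/w5.png",im)
import pickle;pickle.dump(i,open("w5.pkl","wb"))
h=cv2.cvtColor(im,cv2.COLOR_BGR2HSV)
mm=cv2.inRange(h,(0,130,60),(10,255,255))|cv2.inRange(h,(170,130,60),(180,255,255))
for c in cv2.findContours(mm,cv2.RETR_EXTERNAL,cv2.CHAIN_APPROX_NONE)[0]:
    if cv2.contourArea(c)>200: print(cv2.boundingRect(c),cv2.minAreaRect(c))
print("exp cap",proj(i,(449.5,247,190)),"bottom",proj(i,(449.5,247,140)),"socket",proj(i,(449.5,247,70)))
o,_=ray(i,320,240);print(o)
print(proj(i,(462.5,247,190))-proj(i,(449.5,247,190)))
go((449.5,247,162))
```

```text
(304, 195, 35, 46) ((321.0, 217.5), (34.0, 45.0), 0.0)
(539, 40, 96, 83) ((586.7000732421875, 81.90001678466797), (77.36795043945312, 99.72863006591797), 63.43495178222656)
exp cap [319.31294551 222.63317955] bottom [319.57654203 208.41656699] socket [319.84415455 193.98335853]
[432.57416355 318.35171399 486.34093186]
[17.20789801  4.30346477]
t 8.6 pos [450.6 245.7 331. ] x [-0. -0. -1.] yaw_y 14.4 q6 0.119 op 0.997 F [-0.2  0.4  0.1]
lin [ 0.338  -0.0014 -0.0031]
```

View pics/w5.png

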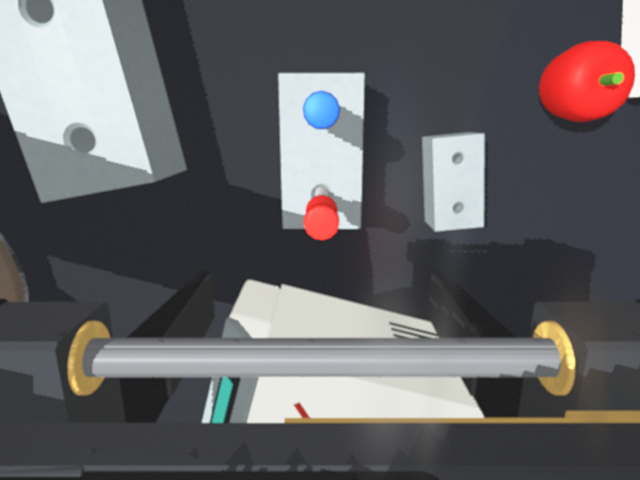

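carry_out --grip '[-1,-1,-1,-1,-1]' --pt "0.08 0.0016 -0.0031" --pt "0.09 0 0" --pt "0.09 0 0" --pt "0.06 0 0" --pt "0.018 0 0" --turn '[0,0,0,0,0]'

```text
t: 9.1
eef_pos: [450.0, 246.8, 159.6]
tcp_rot: [-1.445, 1.567, -2.766]
ft_force: [-0.7, 0.7, 0.7]
opening: 1.002
```

carry_out --grip '[1,1,1,1,1]' --pt "0 0 0" --pt "0 0 0" --pt "0 0 0" --pt "0 0 0" --pt "0 0 0" --turn '[0,0,0,0,0]'

```text
t: 9.6
eef_pos: [450.6, 248.4, 163.0]
tcp_rot: [1.73, 1.569, 0.412]
ft_force: [-0.5, 0.4, -1.1]
opening: 0.634
```

carry_out --grip '[1,1,1,1,1]' --pt "0 0 0" --pt "0 0 0" --pt "0 0 0" --pt "0 0 0" --pt "0 0 0" --turn '[0,0,0,0,0]'

```text
t: 10.1
eef_pos: [450.4, 248.3, 162.1]
tcp_rot: [-1.864, 1.571, 3.1]
ft_force: [-0.8, -1.3, 0.5]
opening: 0.269
```

carry_out --grip '[1,1]' --pt "0 0 0" --pt "0 0 0" --turn '[0,0]'

```text
t: 10.3
eef_pos: [450.4, 248.3, 162.1]
tcp_rot: [-2.392, 1.571, 2.573]
ft_force: [-0.7, 0.9, 0.5]
opening: 0.268
```

Run:
```python
from h import *
go((525.2,18.8,320));go((450,247,320))
```

```text
t 10.3 pos [450.4 248.3 162.1] x [-0.  0. -1.] yaw_y 14.47 q6 0.123 op 0.268 F [-0.7  0.9  0.5]
lin [-0.3158  0.0303  0.4817]
t 10.3 pos [450.4 248.3 162.1] x [-0.  0. -1.] yaw_y 14.47 q6 0.123 op 0.268 F [-0.7  0.9  0.5]
lin [-0.3158 -0.0013  0.0022]
```

carry_out --grip '[1,1,1,1,1]' --pt "-0.04 0 0" --pt "-0.08 0 0" --pt "-0.09 0 0" --pt "-0.09 0 0" --pt "-0.06 0 0" --turn '[0,0,0,0,0]'

```text
t: 10.8
eef_pos: [450.5, 248.3, 345.2]
tcp_rot: [1.72, 1.568, 0.402]
ft_force: [-0.0, 0.7, -1.2]
opening: 0.268
```

carry_out --grip '[1,1,1,1,1]' --pt "0 0.004 0.06" --pt "0 0.005 0.08" --pt "0 0.005 0.08" --pt "0 0.006 0.08" --pt "0 0.005 0.08" --turn '[0,0,0,0,0]'

```text
t: 11.3
eef_pos: [510.1, 65.9, 342.0]
tcp_rot: [-2.312, 1.571, 2.653]
ft_force: [1.0, -0.2, -2.1]
opening: 0.271
```

carry_out --grip '[1,1,1,1,1]' --pt "0 0.005 0.07" --pt "0 0 0.032" --pt "0 0 0" --pt "0 0 0" --pt "0 0 0" --turn '[0,0,0,0,0]'

```text
t: 11.8
eef_pos: [524.8, 19.7, 342.2]
tcp_rot: [3.039, 1.57, 1.721]
ft_force: [0.6, -1.0, -1.7]
opening: 0.268
```

Run:
```python
from h import *
i=cams.camera_info("wrist");im=cams.read_camera("wrist");cv2.imwrite("pics/w6.png",im)
import pickle;pickle.dump(i,open("w6.pkl","wb"))
R=go((525.2,18.8,212));p=env.state()["eef_pos"]
print("exp tip",proj(i,p-[0,0,147]),"top",proj(i,p+[0,0,28]),"bore",proj(i,(525.2,18.8,95)))
```

```text
t 11.85 pos [524.8  19.8 342.2] x [ 0.  0. -1.] yaw_y 14.55 q6 -0.342 op 0.27 F [ 0.1 -0.5 -1.4]
lin [2.604e-01 2.000e-04 2.200e-03]
exp tip [320.15503485 222.30791855] top [319.1347959  344.84930355] bore [320.49288971 198.83373804]
```

View pics/w6.png

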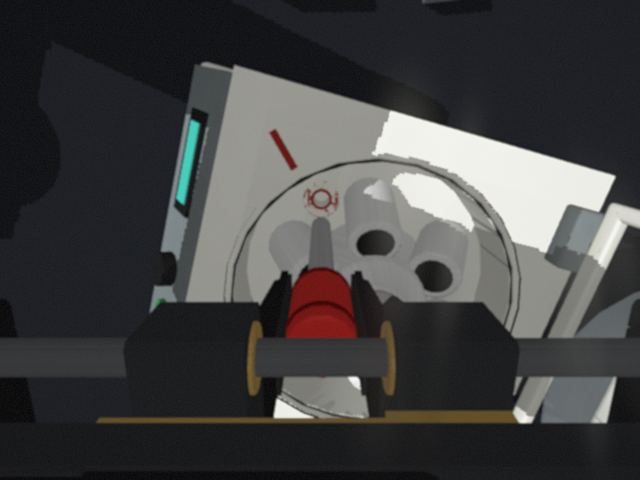

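w6 shows the ring centre at (321,199), where the predicted bore is, and the shank tip edge at about (320,217). Next I'll read the tip edge numerically.

Run:
```python
from h import *
import pickle
i=pickle.load(open("w6.pkl","rb"));im=cv2.imread("pics/w6.png").astype(int)
g=im.mean(2)
print("col",[(v,int(g[v,316:325].mean())) for v in range(204,240,1)])
for v in(224,230,240,250): print(v,g[v,296:346].astype(int).tolist())
p=np.array([524.8,19.8,342.2-147]);y=np.array([.968,.25,0]);z=np.array([.25,-.968,0])
for n,q in(("tip near edge z-",p-7*z),("chamf z-",p-5*z),("y-",p-7*y),("y+",p+7*y)): print(n,proj(i,q))
```

```text
col [(204, 122), (205, 116), (206, 97), (207, 76), (208, 85), (209, 115), (210, 136), (211, 142), (212, 144), (213, 145), (214, 144), (215, 139), (216, 126), (217, 108), (218, 97), (219, 91), (220, 90), (221, 90), (222, 90), (223, 91), (224, 91), (225, 91), (226, 91), (227, 91), (228, 91), (229, 91), (230, 91), (231, 91), (232, 91), (233, 91), (234, 91), (235, 91), (236, 91), (237, 90), (238, 91), (239, 91)]
224 [125, 124, 125, 124, 123, 122, 122, 119, 118, 120, 123, 128, 133, 139, 139, 125, 104, 93, 93, 92, 91, 92, 92, 89, 89, 92, 92, 90, 90, 93, 91, 92, 90, 103, 124, 143, 147, 147, 147, 148, 148, 148, 147, 145, 145, 141, 138, 140, 135, 125]
230 [128, 129, 125, 126, 124, 123, 126, 124, 124, 124, 122, 122, 123, 120, 115, 103, 94, 91, 90, 93, 93, 91, 92, 90, 90, 92, 93, 91, 92, 93, 91, 93, 91, 95, 107, 125, 131, 131, 125, 126, 127, 125, 125, 126, 123, 125, 124, 126, 123, 126]
240 [127, 127, 126, 127, 125, 127, 126, 128, 125, 127, 125, 125, 125, 121, 108, 97, 92, 90, 93, 91, 91, 90, 90, 89, 92, 90, 92, 90, 92, 94, 93, 93, 92, 90, 96, 102, 117, 122, 121, 122, 124, 123, 125, 125, 124, 124, 124, 125, 126, 124]
250 [128, 128, 127, 127, 127, 126, 126, 128, 126, 126, 126, 127, 122, 111, 97, 89, 91, 92, 93, 92, 91, 88, 89, 91, 87, 89, 91, 91, 90, 91, 92, 94, 91, 90, 88, 93, 105, 118, 125, 125, 123, 126, 126, 125, 123, 125, 125, 124, 126, 124]
tip near edge z- [320.14882196 213.10721089]
chamf z- [320.14812126 215.74259368]
y- [310.74854735 222.28425861]
y+ [329.54418593 222.29902443]
```

carry_out --grip '[1,1,1,1,1]' --pt "0.05 0 0.001" --pt "0.07 0 0" --pt "0.05 0 0" --pt "0.01 0 0" --pt "0 0 0" --turn '[0,0,0,0,0]'

```text
t: 12.35
eef_pos: [525.2, 18.8, 252.2]
tcp_rot: [-2.099, 1.57, 2.867]
ft_force: [0.6, 0.4, -1.6]
opening: 0.269
```

carry_out --grip '[1,1,1]' --pt "0.012 0 0" --pt "0.012 0 0" --pt "0.006 0 0" --turn '[0,0,0]'

```text
t: 12.65
eef_pos: [525.3, 18.4, 237.3]
tcp_rot: [1.959, 1.57, 0.641]
ft_force: [-0.3, 1.9, 0.1]
opening: 0.27
```

Run:
```python
from h import *
go((525.2,18.8,212));print(env.state()["moment"])
```

```text
t 12.65 pos [525.3  18.4 237.3] x [ 0.001  0.    -1.   ] yaw_y 14.46 q6 -0.344 op 0.27 F [-0.3  1.9  0.1]
lin [ 0.0506  0.     -0.0008]
[0.56031082 0.21867444 0.00297167]
```

carry_out --grip '[1,1,1,1]' --pt "0.01 0 -0.001" --pt "0.012 0 -0.001" --pt "0.012 0 0" --pt "0.008 0 0" --turn '[0,0,0,0]'

```text
t: 13.05
eef_pos: [524.9, 19.2, 215.4]
tcp_rot: [-2.136, 1.57, 2.829]
ft_force: [-0.4, 1.9, -1.1]
opening: 0.27
```

Run:
```python
from h import *
go((525.2,18.8,212));print(env.state()["moment"])
```

```text
t 13.05 pos [524.9  19.2 215.4] x [-0.  0. -1.] yaw_y 14.47 q6 -0.342 op 0.27 F [-0.4  1.9 -1.1]
lin [0.0069 0.0004 0.0008]
[0.26221521 0.15075264 0.07802008]
```

carry_out --grip '[1,1,1,1]' --pt "0.004 0 0" --pt "0.004 0 0" --pt "0 0 0" --pt "0 0 0" --turn '[0,0,0,0]'

```text
t: 13.45
eef_pos: [525.0, 19.1, 212.1]
tcp_rot: [3.006, 1.571, 1.687]
ft_force: [-0.8, 1.5, -1.0]
opening: 0.271
```

carry_out --grip '[-1,-1,-1,-1,-1]' --pt "0 0 0" --pt "0 0 0" --pt "0 0 0" --pt "0 0 0" --pt "-0.04 0 0" --turn '[0,0,0,0,0]'

```text
t: 13.95
eef_pos: [524.2, 19.1, 230.6]
tcp_rot: [-1.908, 1.567, 3.057]
ft_force: [1.0, -0.2, -0.5]
opening: 0.634
```

carry_out --grip '[-1,-1,-1,-1,-1]' --pt "-0.06 0 0" --pt "-0.06 0 0" --pt "-0.06 0 0" --pt "0 0 0" --pt "0 0 0" --turn '[0,0,0,0,0]'

```text
t: 14.45
eef_pos: [524.9, 19.1, 322.2]
tcp_rot: [1.218, 1.57, -0.1]
ft_force: [0.3, 0.3, -0.1]
opening: 0.994
```

Run:
```python
from h import *
i=cams.camera_info("wrist");im=cams.read_camera("wrist");cv2.imwrite("pics/w7.png",im)
import pickle;pickle.dump(i,open("w7.pkl","wb"))
h=cv2.cvtColor(im,cv2.COLOR_BGR2HSV)
mm=cv2.inRange(h,(0,130,60),(10,255,255))|cv2.inRange(h,(170,130,60),(180,255,255))
for c in cv2.findContours(mm,cv2.RETR_EXTERNAL,cv2.CHAIN_APPROX_NONE)[0]:
    if cv2.contourArea(c)>200: print(cv2.boundingRect(c),cv2.minAreaRect(c))
print("exp cap",proj(i,(525,19,240)),"bottom",proj(i,(525,19,190)))
go((587,-43,300))
```

```text
(300, 204, 41, 62) ((321.0250244140625, 235.53143310546875), (40.990318298339844, 59.2429313659668), 6.519801616668701)
(267, 130, 27, 41) ((280.27978515625, 150.3367919921875), (45.060462951660156, 6.046451091766357), 59.74356460571289)
exp cap [319.81946981 248.45383663] bottom [319.95240686 227.36261484]
t 14.5 pos [524.7  19.1 321.5] x [-0.001  0.    -1.   ] yaw_y 14.47 q6 -0.342 op 1.0 F [-0.8  0.7  0.6]
lin [0.0428 0.0897 0.1514]
```

View pics/w7.png

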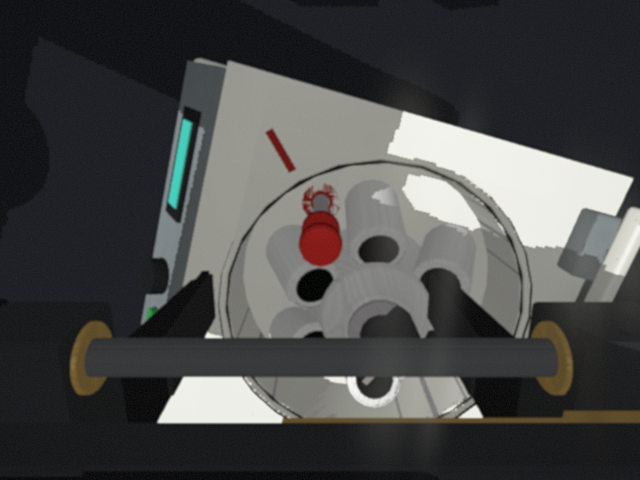

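The pin stands home in w7: its cap at (320,246) matches the expected (320,248), and the TCP reached 212. Next I'll tighten the nut.

carry_out --grip '[0,0,0,0,0]' --pt "0 0 0" --pt "0 0 0" --pt "0 0 0" --pt "0 0 0" --pt "0 0 0" --turn '[0.044,0.044,0.044,0.044,0.044]'

```text
t: 15.0
eef_pos: [524.7, 19.1, 320.7]
tcp_rot: [-1.236, 1.568, 3.032]
ft_force: [0.6, -0.1, 0.0]
opening: 0.63
```

carry_out --grip '[0,0,0,0,0]' --pt "0 0.055 0.02" --pt "0 0.055 0.02" --pt "0 0.055 0.0205" --pt "0 0 0" --pt "0 0 0" --turn '[0,0,0,0,0]'

```text
t: 15.5
eef_pos: [586.5, -43.4, 320.5]
tcp_rot: [-1.381, 1.568, 2.891]
ft_force: [-0.7, 0.7, -0.3]
opening: 0.501
```

Run:
```python
from h import *
go((586.7,-43.2,221))
```

```text
t 15.5 pos [586.5 -43.4 320.5] x [-0.003  0.001 -1.   ] yaw_y -25.18 q6 0.253 op 0.501 F [-0.7  0.7 -0.3]
lin [ 0.199   0.0007 -0.0007]
```

carry_out --grip '[0,0,0,0,1]' --pt "0.06 0 0" --pt "0.07 0 0" --pt "0.05 0 0" --pt "0.02 0 0" --pt "0 0 0" --turn '[0,0,0,0,0]'

```text
t: 16.0
eef_pos: [586.1, -42.6, 221.2]
tcp_rot: [-1.379, 1.568, 2.895]
ft_force: [0.4, 1.2, -0.1]
opening: 0.459
```

carry_out --grip '[1,1,1,1,1]' --pt "0 0 0" --pt "0 0 0" --pt "0 0 0" --pt "0 0 0" --pt "0 0 0" --turn '[0,0,0,0,0]'

```text
t: 16.5
eef_pos: [586.6, -43.0, 223.4]
tcp_rot: [2.53, 1.57, 0.52]
ft_force: [-4.0, 3.0, 5.6]
opening: 0.245
```

carry_out --grip '[1,1,1,1,1]' --pt "0 0 0" --pt "0 0 0" --pt "0 0 0" --pt "0 0 0" --pt "0 0 0" --turn '[0,0.03,0.03,0.03,0]'

```text
t: 17.0
eef_pos: [586.9, -43.1, 223.3]
tcp_rot: [2.327, 1.57, 0.032]
ft_force: [-2.5, 1.6, 6.2]
opening: 0.244
```

Run:
```python
from h import *
go(); print(env.state()["moment"])
```

```text
t 17.0 pos [586.9 -43.1 223.3] x [ 0.001  0.    -1.   ] yaw_y -41.47 q6 0.538 op 0.244 F [-2.5  1.6  6.2]
[0.12546849 0.66159889 0.01868645]
```

carry_out --grip '[1,1,1,1,1]' --pt "0 0 0" --pt "0 0 0" --pt "0 0 0" --pt "0 0 0" --pt "0 0 0" --turn '[0.03,0.03,0.03,0.03,0]'

```text
t: 17.5
eef_pos: [587.1, -43.4, 223.3]
tcp_rot: [2.41, 1.569, -0.261]
ft_force: [-1.6, -1.0, 4.5]
opening: 0.248
```

Run:
```python
from h import *
go(); print(env.state()["moment"])
im=cams.read_camera("wrist");cv2.imwrite("pics/w8.png",im)
```

```text
t 17.5 pos [587.1 -43.4 223.3] x [ 0.002 -0.    -1.   ] yaw_y -63.06 q6 0.915 op 0.248 F [-1.6 -1.   4.5]
[-0.03104017  0.49738398  0.07812061]
```

View pics/w8.png

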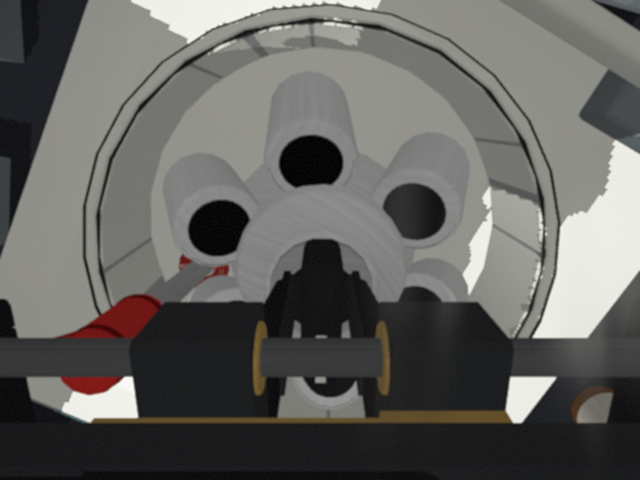

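w8 shows the bar still lined up between the fingers at (320,260) and the pin bearing on the lobe at lower left, so the drive works. I'll keep turning.

carry_out --grip '[1,1,1,1,1]' --pt "0 0 0" --pt "0 0 0" --pt "0 0 0" --pt "0 0 0" --pt "0 0 0" --turn '[0.03,0.03,0.03,0.03,0]'

```text
t: 18.05
eef_pos: [587.2, -43.8, 223.4]
tcp_rot: [2.562, 1.569, -0.485]
ft_force: [-0.8, -2.6, 6.3]
opening: 0.247
```

Run:
```python
from h import *
go(); print(env.state()["moment"])
```

```text
t 18.05 pos [587.2 -43.8 223.4] x [ 0.002 -0.001 -1.   ] yaw_y -84.6 q6 1.291 op 0.247 F [-0.8 -2.6  6.3]
[-0.56985556  0.48552885 -0.00106833]
```

carry_out --grip '[1,1,1,1,1]' --pt "0 0 0" --pt "0 0 0" --pt "0 0 0" --pt "0 0 0" --pt "0 0 0" --turn '[0.03,0.03,0.03,0.03,0]'

```text
t: 18.55
eef_pos: [587.7, -44.3, 223.4]
tcp_rot: [2.857, 1.567, -0.567]
ft_force: [1.2, -5.6, 4.0]
opening: 0.243
```

Run:
```python
from h import *
go(); print(env.state()["moment"])
```

```text
t 18.55 pos [587.7 -44.3 223.4] x [ 0.003 -0.002 -1.   ] yaw_y -106.16 q6 1.667 op 0.243 F [ 1.2 -5.6  4. ]
[-1.04253924 -0.02771978  0.23201591]
```

carry_out --grip '[1,1,1,1]' --pt "0 0 0" --pt "0 0 0" --pt "0 0 0" --pt "0 0 0" --turn '[0.03,0.03,0.03,0]'

```text
t: 18.95
eef_pos: [587.5, -44.7, 223.5]
tcp_rot: [2.94, 1.567, -0.766]
ft_force: [-0.3, -7.9, 6.2]
opening: 0.248
```

Run:
```python
from h import *
go(); print(env.state()["moment"])
```

```text
t 18.95 pos [587.5 -44.7 223.5] x [ 0.003 -0.003 -1.   ] yaw_y -122.34 q6 1.95 op 0.248 F [-0.3 -7.9  6.2]
[-1.48165406  0.3535295   0.35268887]
```

carry_out --grip '[1,1,1,1]' --pt "0 0 0" --pt "0 0 0" --pt "0 0 0" --pt "0 0 0" --turn '[0.03,0.03,0.03,0]'

```text
t: 19.35
eef_pos: [587.6, -44.3, 223.7]
tcp_rot: [-3.067, 1.566, -0.769]
ft_force: [0.3, -6.0, 6.6]
opening: 0.304
```

Run:
```python
from h import *
go(); print(env.state()["moment"])
```

```text
t 19.35 pos [587.6 -44.3 223.7] x [ 0.003 -0.003 -1.   ] yaw_y -138.37 q6 2.23 op 0.304 F [ 0.3 -6.   6.6]
[-0.96844085  0.26112189  1.89266681]
```

Moment about z has jumped to 1.9 N m and the jaws are being forced open, so the nut is at its stop. I'll hold, release, lift and check.

carry_out --grip '[1,1,1,1,1]' --pt "0 0 0" --pt "0 0 0" --pt "0 0 0" --pt "0 0 0" --pt "0 0 0" --turn '[0,0,0,0,0]'

```text
t: 19.85
eef_pos: [587.6, -44.3, 223.7]
tcp_rot: [-3.043, 1.566, -0.743]
ft_force: [0.2, -5.8, 6.7]
opening: 0.309
```

carry_out --grip '[0,0,0,0,0]' --pt "0 0 0" --pt "0 0 0" --pt "0 0 0" --pt "0 0 0" --pt "-0.04 0 0" --turn '[0,0,0,0,0]'

```text
t: 20.35
eef_pos: [585.9, -43.0, 240.2]
tcp_rot: [0.603, 1.566, 2.898]
ft_force: [1.0, 0.9, 0.3]
opening: 0.502
```

carry_out --grip '[0,0,0,0,0]' --pt "-0.06 0 0" --pt "-0.08 0 0" --pt "-0.08 0 0" --pt "0 0 0" --pt "0 0 0" --turn '[0,0,0,0,0]'

```text
t: 20.85
eef_pos: [586.8, -43.2, 352.5]
tcp_rot: [-2.286, 1.57, 0.009]
ft_force: [-0.1, -0.3, -0.3]
opening: 0.499
```

Run:
```python
from h import *
i=cams.camera_info("wrist");im=cams.read_camera("wrist");cv2.imwrite("pics/w9.png",im)
import pickle;pickle.dump(i,open("w9.pkl","wb"))
go((525,19,320))
for n,p in(("axis",(587,-43,237)),("bore",(525,19,95)),("cap",(525,19,240))): print(n,proj(i,p))
g=cv2.cvtColor(im,cv2.COLOR_BGR2GRAY);u,v=proj(i,(587,-43,237)).astype(int)
dk=cv2.inRange(g,0,45);dk[300:]=0
for c in cv2.findContours(dk,cv2.RETR_EXTERNAL,cv2.CHAIN_APPROX_NONE)[0]:
    if 300<cv2.contourArea(c)<5000:
        b=cv2.minAreaRect(c);d=onz(i,*b[0],186)[:2]-(587,-43)
        if np.hypot(*d)<75: print(np.round(b[0]),cv2.contourArea(c),np.hypot(*d).round(1),(np.degrees(np.arctan2(d[1],d[0]))).round(1))
```

```text
t 20.9 pos [586.5 -43.1 351.4] x [-0.001  0.    -1.   ] yaw_y -138.51 q6 2.232 op 0.506 F [-0.3 -0.1 -0.6]
lin [0.0629 0.0098 0.1746]
axis [321.2034079  235.34850751]
bore [326.27914795 279.14773006]
cap [328.63481529 353.33428178]
[269. 281.] 1339.0 69.0 92.5
[383. 224.] 334.5 49.3 -144.4
[332. 241.] 2965.5 20.4 155.6
[252. 204.] 864.0 55.2 29.5
[368. 159.] 876.5 58.2 -86.2
[296. 148.] 894.5 57.9 -29.3
```

View pics/w9.png

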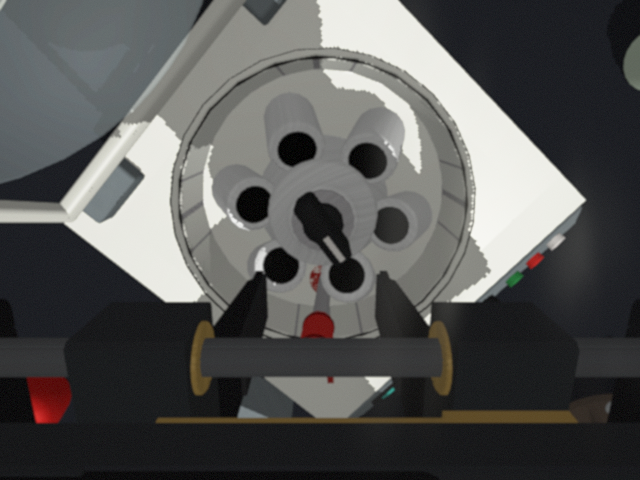

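Run:
```python
from h import *
import pickle
i=pickle.load(open("w9.pkl","rb"))
for a,b in (((303,200),(345,258)),((310,196),(351,257)),((296,205),(338,262))):
    p,q=onz(i,*a,237),onz(i,*b,237);print(p.round(1),q.round(1),np.linalg.norm(p-q).round(1),np.degrees(np.arctan2((q-p)[1],(q-p)[0])).round(1))
i=pickle.load(open("w4.pkl","rb"))
p,q=onz(i,320,186,237),onz(i,320,261,237);print(p.round(1),q.round(1),np.linalg.norm(p-q).round(1),np.degrees(np.arctan2((q-p)[1],(q-p)[0])).round(1))
im=cv2.imread("pics/w9.png")
cv2.imwrite("pics/w9c.png",cv2.resize(im[170:400,220:420],None,fx=2.5,fy=2.5,interpolation=cv2.INTER_CUBIC))
```

```text
[612.  -53.1 237. ] [564.2 -41.7 237. ] 49.1 166.6
[610.3 -58.2 237. ] [561.6 -45.  237. ] 50.4 164.8
[613.2 -47.5 237. ] [565.8 -36.4 237. ] 48.7 166.8
[599.8 -17.  237. ] [576.4 -66.7 237. ] 54.9 -115.2
```

w9 shows the bar now at 166° (in w4 it was at 65°) with a lobe against the pin, so the nut went about 66° relative to the rotor and then stopped hard. I'll check the pin's height with the fixed cameras.

Run:
```python
from h import *
P=[]
for n,z0 in(("scene",0),("side",0)):
    i=cams.camera_info(n);im=cams.read_camera(n);h=cv2.cvtColor(im,cv2.COLOR_BGR2HSV)
    cv2.imwrite(f"pics/{n}1.png",im)
    mm=cv2.inRange(h,(0,130,70),(8,255,255))|cv2.inRange(h,(172,130,70),(180,255,255))
    e=proj(i,(525,19,215));print(n,"exp ctr",e.round(1),"cap",proj(i,(525,19,240)).round(1),"bottom",proj(i,(525,19,190)).round(1))
    for c in cv2.findContours(mm,cv2.RETR_EXTERNAL,cv2.CHAIN_APPROX_NONE)[0]:
        b=cv2.boundingRect(c)
        if cv2.contourArea(c)>40 and np.hypot(b[0]+b[2]/2-e[0],b[1]+b[3]/2-e[1])<40: print(b,cv2.contourArea(c))
i=cams.camera_info("wrist");print(proj(i,(525,19,190)),proj(i,(516,28,190)))
```

```text
scene exp ctr [332.1 244. ] cap [332.1 237.8] bottom [332. 250.]
(329, 238, 13, 20) 170.5
side exp ctr [336.1 200.8] cap [336.5 193.1] bottom [335.7 208.1]
(331, 188, 9, 21) 139.5
[326.97938819 321.23741233] [327.85237853 334.94686299]
```

carry_out --grip '[-0.5,-0.5,-0.5,-0.5,-0.5]' --pt "0 0 0" --pt "0 0 0" --pt "0 0 0" --pt "0 0 0" --pt "0 0 0" --turn '[-0.047,-0.047,-0.047,-0.047,-0.047]'

```text
t: 21.5
eef_pos: [586.7, -43.2, 350.8]
tcp_rot: [-0.139, 1.569, 2.9]
ft_force: [-0.4, 0.0, -0.2]
opening: 0.743
```

carry_out --grip '[-0.5,-0.5,-0.5,-0.5,-0.5]' --pt "0 0 0" --pt "0 0 0" --pt "0 0 0" --pt "0 0 0" --pt "0 0 0" --turn '[-0.047,-0.047,-0.047,-0.047,-0.047]'

```text
t: 22.0
eef_pos: [586.6, -43.2, 350.8]
tcp_rot: [-0.885, 1.569, 2.892]
ft_force: [0.8, -0.3, 0.1]
opening: 0.749
```

carry_out --grip '[-0.5,-0.5,-0.5,-0.5,-0.5]' --pt "0 0 0" --pt "0 0 0" --pt "0 0 0" --pt "0 0 0" --pt "0 0 0" --turn '[-0.047,-0.047,-0.047,-0.047,-0.047]'

```text
t: 22.5
eef_pos: [586.6, -43.3, 350.8]
tcp_rot: [-1.615, 1.569, 2.901]
ft_force: [0.6, 0.3, 0.4]
opening: 0.748
```

carry_out --grip '[-0.5,-0.5,-0.5,-0.5]' --pt "0 0 0" --pt "0 0 0" --pt "0 0 0" --pt "0 0 0" --turn '[-0.047,-0.047,-0.047,-0.004]'

```text
t: 22.9
eef_pos: [586.7, -43.3, 351.0]
tcp_rot: [-2.052, 1.569, 2.916]
ft_force: [0.7, 0.4, 0.0]
opening: 0.75
```

Run:
```python
from h import *
A,B=cams.camera_info("scene"),cams.camera_info("side")
print("before, true (450.4,248.3,167):",tri(A,(444.5,266),B,(268.5,171)),"now",tri(A,(335.5,248),B,(335.5,198.5)))
go((525,19,350))
```

```text
before, true (450.4,248.3,167): (array([449.6, 250.6, 165.7]), np.float64(1.8)) now (array([529.4,  28.9, 212.2]), np.float64(0.2))
t 22.9 pos [586.7 -43.3 351. ] x [-0.002  0.    -1.   ] yaw_y 14.62 q6 -0.441 op 0.75 F [0.7 0.4 0. ]
lin [ 0.0022 -0.0879 -0.1516]
```

carry_out --grip '[-0.8,-0.8,-0.8,-0.8,-0.8]' --pt "0 -0.026 -0.054" --pt "0 -0.026 -0.054" --pt "0 -0.025 -0.055" --pt "0 0 0" --pt "0 0 0" --turn '[0,0,0,0,0]'

```text
t: 23.4
eef_pos: [529.2, 26.2, 352.0]
tcp_rot: [-0.384, 1.571, -1.704]
ft_force: [1.3, -0.5, -0.4]
opening: 0.898
```

Run:
```python
from h import *
i=cams.camera_info("wrist");im=cams.read_camera("wrist");cv2.imwrite("pics/w10.png",im)
h=cv2.cvtColor(im,cv2.COLOR_BGR2HSV)
mm=cv2.inRange(h,(0,130,60),(10,255,255))|cv2.inRange(h,(170,130,60),(180,255,255))
for c in cv2.findContours(mm,cv2.RETR_EXTERNAL,cv2.CHAIN_APPROX_NONE)[0]:
    if cv2.contourArea(c)>300: print(cv2.boundingRect(c),cv2.minAreaRect(c))
for p in((525,19,240),(529,26,240),(525,19,190),(528,25,190),(525,19,95)): print(p,proj(i,p))
go((529,26,212))
```

```text
(305, 203, 37, 46) ((323.0, 225.5), (45.0, 36.0), 90.0)
(525, 19, 240) [311.19558879 243.402683  ]
(529, 26, 240) [319.59057158 235.05472403]
(525, 19, 190) [312.64396539 225.01717308]
(528, 25, 190) [318.24491994 218.71651535]
(525, 19, 95) [314.47807863 201.73517083]
t 23.45 pos [529.6  25.7 351.9] x [-0. -0. -1.] yaw_y 14.37 q6 -0.327 op 0.898 F [0.  0.2 0.6]
lin [ 0.2798 -0.0009 -0.0008]
```

carry_out --grip '[-0.5,-0.5,-0.5,-0.5,-0.5]' --pt "0.07 0.0023 -0.0042" --pt "0.08 0 0" --pt "0.07 0 0" --pt "0.04 0 0" --pt "0.02 0 0" --turn '[0,0,0,0,0]'

```text
t: 23.95
eef_pos: [529.7, 27.6, 209.9]
tcp_rot: [-1.891, 1.568, 3.072]
ft_force: [-0.2, -0.3, -0.1]
opening: 0.751
```

carry_out --grip '[1,1,1,1,1]' --pt "0 0 0" --pt "0 0 0" --pt "0 0 0" --pt "0 0 0" --pt "0 0 0" --turn '[0,0,0,0,0]'

```text
t: 24.45
eef_pos: [530.0, 28.3, 212.8]
tcp_rot: [1.298, 1.57, -0.02]
ft_force: [-0.3, -1.1, 0.0]
opening: 0.391
```

carry_out --grip '[1,1,1,1]' --pt "0 0 0" --pt "0 0 0" --pt "0 0 0" --pt "0 0 0" --turn '[0,0,0,0]'

```text
t: 24.85
eef_pos: [529.1, 28.2, 212.4]
tcp_rot: [-1.689, 1.569, -3.007]
ft_force: [-4.1, -1.6, 5.5]
opening: 0.276
```

Run:
```python
from h import *
go((525,19,212)); print(env.state()["moment"])
```

```text
t 24.85 pos [529.1  28.2 212.4] x [-0.002 -0.    -1.   ] yaw_y 14.48 q6 -0.324 op 0.276 F [-4.1 -1.6  5.5]
lin [ 0.0007 -0.0125  0.0158]
[-0.44217815  1.31483126  0.07014779]
```

carry_out --grip '[1,1,1,1,1]' --pt "0 -0.005 0.005" --pt "0 -0.005 0.005" --pt "0 -0.004 0.005" --pt "0 0 0" --pt "0 0 0" --turn '[0,0,0,0,0]'

```text
t: 25.35
eef_pos: [525.0, 19.4, 212.3]
tcp_rot: [1.982, 1.57, 0.663]
ft_force: [-1.3, 3.2, 3.5]
opening: 0.27
```

Run:
```python
from h import *
go((525,19,212)); print(env.state()["moment"])
```

```text
t 25.35 pos [525.   19.4 212.3] x [ 0.  0. -1.] yaw_y 14.46 q6 -0.342 op 0.27 F [-1.3  3.2  3.5]
lin [ 0.0005 -0.0003  0.0008]
[ 0.8562328   0.46184317 -0.01184263]
```

carry_out --grip '[1,1,1,1,1]' --pt "-0.03 0 0" --pt "-0.06 0 0" --pt "-0.07 0 0" --pt "-0.07 0 0" --pt "-0.03 0 0" --turn '[0,0,0,0,0]'

```text
t: 25.85
eef_pos: [525.6, 19.0, 344.9]
tcp_rot: [1.057, 1.567, -0.261]
ft_force: [0.6, 0.8, -1.6]
opening: 0.269
```

carry_out --grip '[1,1,1,1,1]' --pt "0 -0.005 -0.06" --pt "0 -0.005 -0.08" --pt "0 -0.005 -0.08" --pt "0 -0.005 -0.08" --pt "0 -0.005 -0.08" --turn '[0,0,0,0,0]'

```text
t: 26.35
eef_pos: [464.9, 201.3, 341.8]
tcp_rot: [0.286, 1.57, -1.032]
ft_force: [0.8, 0.2, -1.7]
opening: 0.27
```

carry_out --grip '[1,1,1,1,1]' --pt "0 -0.005 -0.07" --pt "0 0 -0.03" --pt "0 0 0" --pt "0 0 0" --pt "0 0 0" --turn '[0,0,0,0,0]'

```text
t: 26.85
eef_pos: [450.9, 246.9, 342.0]
tcp_rot: [-0.12, 1.57, -1.44]
ft_force: [-0.9, 0.2, -1.5]
opening: 0.27
```

Run:
```python
from h import *
i=cams.camera_info("wrist");im=cams.read_camera("wrist");cv2.imwrite("pics/w11.png",im)
go((450.4,248.3,162));p=env.state()["eef_pos"]
z=np.array([.25,-.968,0]);t=p-[0,0,147]
print("exp tip",proj(i,t),"edge",proj(i,t-5*z),"socket",proj(i,(450.4,248.3,70)))
g=im.astype(int).mean(2)
print([(v,int(g[v,316:325].mean())) for v in range(170,240)])
for v in(226,232,240,250): print(v,g[v,296:346].astype(int).tolist())
```

```text
t 26.9 pos [450.9 246.9 342.1] x [ 0. -0. -1.] yaw_y 14.39 q6 0.122 op 0.266 F [-0.1  0.1 -1.2]
lin [ 3.601e-01 -3.000e-04 -3.100e-03]
exp tip [320.10030519 222.26828886] edge [320.08730699 215.71964679] socket [320.21405106 191.83738012]
[(170, 231), (171, 231), (172, 230), (173, 230), (174, 230), (175, 230), (176, 230), (177, 231), (178, 230), (179, 230), (180, 230), (181, 229), (182, 222), (183, 202), (184, 179), (185, 164), (186, 150), (187, 141), (188, 140), (189, 140), (190, 140), (191, 136), (192, 130), (193, 125), (194, 123), (195, 125), (196, 128), (197, 131), (198, 137), (199, 151), (200, 175), (201, 201), (202, 217), (203, 223), (204, 227), (205, 230), (206, 232), (207, 232), (208, 232), (209, 231), (210, 231), (211, 231), (212, 230), (213, 230), (214, 230), (215, 230), (216, 230), (217, 226), (218, 213), (219, 197), (220, 193), (221, 195), (222, 195), (223, 195), (224, 195), (225, 195), (226, 195), (227, 196), (228, 196), (229, 195), (230, 194), (231, 194), (232, 194), (233, 193), (234, 194), (235, 193), (236, 193), (237, 193), (238, 192), (239, 192)]
226 [112, 112, 112, 
[... 216 characters left out ...]
91, 192, 192, 192]
232 [45, 43, 44, 44, 46, 46, 45, 42, 47, 44, 44, 44, 40, 53, 109, 181, 217, 225, 224, 220, 217, 211, 204, 199, 192, 187, 182, 179, 176, 172, 169, 168, 162, 157, 133, 98, 60, 44, 40, 44, 45, 46, 46, 44, 44, 46, 42, 44, 44, 41]
240 [42, 44, 42, 44, 44, 46, 42, 43, 45, 44, 42, 42, 47, 96, 166, 213, 226, 224, 221, 218, 213, 206, 199, 193, 191, 187, 181, 176, 173, 171, 168, 165, 162, 161, 152, 127, 83, 50, 41, 41, 41, 46, 43, 44, 44, 47, 45, 45, 46, 47]
250 [44, 45, 44, 43, 46, 44, 45, 44, 45, 45, 42, 45, 89, 154, 204, 223, 223, 222, 219, 215, 209, 204, 198, 193, 188, 184, 179, 175, 172, 171, 168, 166, 161, 160, 157, 150, 123, 79, 50, 45, 42, 45, 46, 45, 47, 43, 41, 44, 45, 43]
```

carry_out --grip '[1,1,1,1,1]' --pt "0.05 0 -0.006" --pt "0.08 0 0" --pt "0.07 0 0" --pt "0.03 0 0" --pt "0.006 0 0" --turn '[0,0,0,0,0]'

```text
t: 27.4
eef_pos: [449.5, 249.8, 222.5]
tcp_rot: [-1.417, 1.568, -2.736]
ft_force: [0.5, 0.2, -1.6]
opening: 0.269
```

carry_out --grip '[1,1,1,1]' --pt "0.014 0 0" --pt "0.014 0 0" --pt "0.014 0 0.001" --pt "0.014 0 0" --turn '[0,0,0,0]'

```text
t: 27.8
eef_pos: [449.9, 250.4, 196.0]
tcp_rot: [1.774, 1.57, 0.455]
ft_force: [-0.0, -1.4, -1.9]
opening: 0.271
```

Run:
```python
from h import *
go((450.4,248.3,162)); print(env.state()["moment"])
```

```text
t 27.8 pos [449.9 250.4 196. ] x [ 0.001  0.    -1.   ] yaw_y 14.46 q6 0.127 op 0.271 F [-0.  -1.4 -1.9]
lin [ 0.068  -0.0002  0.0042]
[-0.10063314  0.01156791 -0.00147502]
```

carry_out --grip '[1,1,1,1,1]' --pt "0.02 0 0.001" --pt "0.02 0 0.001" --pt "0.014 0 0.001" --pt "0.008 0 0" --pt "0.004 0 0" --turn '[0,0,0,0,0]'

```text
t: 28.3
eef_pos: [450.1, 248.9, 162.7]
tcp_rot: [-1.591, 1.57, -2.91]
ft_force: [-0.7, 0.2, -1.7]
opening: 0.268
```

Run:
```python
from h import *
go((450.4,248.3,162)); print(env.state()["moment"])
```

```text
t 28.3 pos [450.1 248.9 162.7] x [-0. -0. -1.] yaw_y 14.47 q6 0.124 op 0.268 F [-0.7  0.2 -1.7]
lin [0.0013 0.0002 0.0013]
[-0.08731306  0.03643442  0.01378933]
```

Down to 162.7, with no contact force yet. I'll release so the pin drops the last bit, then back off and check.

carry_out --grip '[1,1,-1,-1,-1]' --pt "0.003 0 0" --pt "0 0 0" --pt "0 0 0" --pt "0 0 0" --pt "0 0 0" --turn '[0,0,0,0,0]'

```text
t: 28.8
eef_pos: [450.3, 249.0, 161.8]
tcp_rot: [1.784, 1.57, 0.466]
ft_force: [0.3, -0.3, 1.0]
opening: 0.468
```

carry_out --grip '[-1,-1,-1,-1,-1]' --pt "0 0 0" --pt "0 0 0" --pt "-0.04 0 0" --pt "-0.08 0 0" --pt "-0.09 0 0" --turn '[0,0,0,0,0]'

```text
t: 29.3
eef_pos: [449.7, 248.7, 267.1]
tcp_rot: [-1.467, 1.568, -2.785]
ft_force: [0.6, 0.3, -0.9]
opening: 0.882
```

carry_out --grip '[-1,-1,-1,-1,-1]' --pt "-0.09 0 0" --pt "-0.04 0 0" --pt "0 0 0" --pt "0 0 0" --pt "0 0 0" --turn '[0,0,0,0,0]'

```text
t: 29.8
eef_pos: [449.8, 248.7, 330.3]
tcp_rot: [-1.47, 1.569, -2.788]
ft_force: [0.9, -0.5, -0.3]
opening: 0.997
```

Run:
```python
from h import *
go()
def red(n,ctr,rad=45):
    i=cams.camera_info(n);im=cams.read_camera(n);cv2.imwrite(f"pics/{n}2.png",im);h=cv2.cvtColor(im,cv2.COLOR_BGR2HSV)
    mm=cv2.inRange(h,(0,130,70),(8,255,255))|cv2.inRange(h,(172,130,70),(180,255,255))
    k,l,st,c=cv2.connectedComponentsWithStats(mm)
    for j in range(1,k):
        if st[j][4]>60 and np.hypot(*(c[j]-proj(i,ctr)))<rad: print(n,c[j].round(1),st[j])
    return i
for n in("scene","side"): red(n,(450,248,167),25)
i=red("wrist",(450,248,190));print(proj(i,(450.4,248.3,190)),proj(i,(450.4,248.3,140)))
```

```text
t 29.8 pos [449.8 248.7 330.3] x [-0.002 -0.001 -1.   ] yaw_y 14.47 q6 0.124 op 0.997 F [ 0.9 -0.5 -0.3]
scene [443.  264.7] [435 255  17  21 248]
side [268.8 171.1] [263 162  12  20 201]
wrist [320.1 224.5] [ 302  201   36   47 1316]
[320.96468828 225.21648712] [321.10073678 210.65037035]
```

```bash
python3 -c "
from h import *
print(env.job_done())"
```

```text
the job is handed in; nothing more can be done
None
```

I tightened the rotor nut with the pin locking the rotor, put the pin back in its own socket in the middle-sized stand, and handed the job in at about 30 s. No verdict was reported.

**What I did:** I turned the rotor about 10° counter-clockwise by its nut so a gap lay over the lock bore, then set the pin in the bore. I turned the nut clockwise until it stopped, straightened the pin, drew it out and returned it to the stand.

**Checks that agreed:**
- **Pin in the bore:** at insertion the hand came to 212 mm, exactly the height for the pin standing fully home. The wrist picture afterwards agreed.
- **Nut:** it turned about 66° relative to the rotor. The moment then jumped to 1.9 N m, far above the 0.15 N m thread friction, and I held it there for 0.5 s.
- **Pin back in the stand:** all three cameras put the handle within 1 pixel of where it started or was expected. The gripper was open, 170 mm above the grasp height, and read no force beyond noise.

**Checks that were less clean:**
- **Finger opening:** on the nut it read about 23 mm rather than the bar's 16 mm, probably because the pads also bear on a round hub. The jaws were forced about 30° past the bar at the stop.
- **Pin lean:** the lobe pressed the pin over by about 0.07 rad during tightening. I judged the tip still home, but only from the handle's position.
- **Final nut angle:** I did not measure it again after the pin came out. The picture limit was used up, so the last checks were numeric.

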